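Close up the plywood fittings case

ROBOT

A 6-joint arm with a two-finger parallel gripper is mounted at the origin on the work surface. World frame = base frame: x ahead of the robot, y to its left, z up, the work surface at z = 0. Lengths are in m, angles in rad, forces in N, time in s.
With the tool pointing down it reaches from about 0.225 to 0.875 m from the base axis. Payload 3.4 kg.
Tool frame: the origin (TCP) lies between the finger pads; the fingertips stand 25 mm ahead of it and the grasp point (between the pads) lies 6 mm ahead of it (manip.tips_ahead is the distance from the TCP to the fingertips, in m); z points along the fingers, x is the direction in which the jaws open and shut, and the axes are right-handed (so a half turn about z gives the same grasp; the last joint's range is limited). The gripper opens to 85 mm and grips with 20 to 120 N. Pads are 22 mm wide; open, the fingers measure 114 mm over their backs; the gripper's body (76 mm by 85 mm) begins 54 mm behind the grasp point. The pads swing forward as they close: fully open they stand 13 mm farther back than shut.
Start: joints at [-1.265, 0.276, 1.505, -0, 1.361, -0.121], TCP at [0.238, -0.523, 0.256] pointing down, gripper open.
Joint ranges: [-2.89, 2.89], [-0.75, 2.08], [0.22, 2.7], [-1.18, 4.32], [0.11, 2.71], [-2.7, 2.7]. Speed limits (rad/s): [2.57, 2.57, 3.14, 3.14, 3.14, 3.14].

INTERFACE

Orientations are given as a unit quaternion [w, x, y, z].
In Python, from rig import manip gives the robot as it stands. The module is installed in compiled form; this text tells all that it offers.
- The arm moves only by the tool send_rows, never from a script. Its argument "plan" is a list of rows, each an object with "linear": the shift along the tool's x, y, z in m, a list of three; "delta_rot": the turn, a rotation vector about the tool's x, y, z in degrees, a list of three; "fingers": the finger opening in m, from 0 to 0.0854. A call has 1 to 12 rows; each row shifts and turns the pose as measured when the row begins, along the tool's axes as they then stand; what a row does not reach is not made up. A row lasts 1/12 s, in which the tool goes at most 41.7 mm and 7.16 degrees, less where a joint would pass 70% of its speed; a pose out of reach is approached as far as the arm can. A call with a gripper value outside its range is refused whole. The fingers move at their own pace and stop on an object; "force" is the grip in N (left out, the last holds). Time passes only in rows, so rows that do not move let the fingers close. It gives the time, the measured TCP pose, the force and the opening at its end, in the units of the state.
- manip.get_state(): the state, without advancing time (a new reading comes with each control period).
- manip.get_image(name): name is "scene" or "side" or "wrist"; returns the picture (420x560x3 uint8, red, green, blue); there is no depth.
- manip.camera_info(name): a dict with "K" (3x3 intrinsics, pixels), "dist" ([k1, k2, p1, p2, k3] as OpenCV has them; the pictures are not rectified), "rvec" (rotation vector, rad) and "tvec" (3), from world to camera coordinates, as OpenCV has them. Camera axes: x right, y down, z forward; pixel columns grow to the right and rows downward; lengths in m; the calibration is good to about 2 mm. A picture is of the moment at which its call begins: read the wrist's pose just before it. camera_info takes no time and is no camera call; for the wrist camera it gives the pose at the moment of the call.
- manip.sign_off(): hands the job in, once; it reports no verdict.
Trained networks look in the newest picture that a camera, given by its name, has taken for a name from the list of things; names that differ only in an ending like _2 or _b are one class to them, and where a whole thing is asked for, a point or a joint stands for the part that bears it (a point fixed in the world has none). Each returns a list of dicts, best first, with "p" (0 to 1); they miss things now and then, are a little off and sometimes report something else, mostly with a low value. They report only what shows in the picture. A call takes as long as a camera call.
- manip.find_in(thing, camera): "extent" ([left, top, right, bottom] in pixels, round what is visible of it).
- manip.masks_of(thing, camera): "pixels" (420x560 bool, what is visible of it) and "extent" ([left, top, right, bottom] in pixels, round what is visible of it).
The state is a dict: "clock": time; "qpos": joint angles; "qd": joint speeds; "effort": joint torques, N m; "position": TCP position; "ee_rot": TCP orientation; "contact_force": force on the tool from outside, world axes, zero at the start; "moment": the same for the moment, N m; "width": finger opening in m.
Only numpy, scipy, OpenCV 4.12 (cv2) and the standard library are available. Lean on these libraries where they do the work, as an engineer would, in place of code of your own. Each camera call takes 0.05 s, during which the arm holds its last target. There are 200 camera calls.

TASK

Close up the open plywood fittings case with your fingertips: first, with the lid still standing open, push the upright inner flap down until it lies flat inside the case; then push the lid over until it is fully shut, and let go. Grasp, lift or displace nothing: the small things in the case and on the table stay where they are.

Things in the scene. Friction and masses are not known exactly. Their poses are not given: they have to be found in the camera images.
- case: plywood fittings case, fixed to the table: open-topped box 170 (x) x 200 (y) x 70 mm high, walls and floor 8 mm thick. Origin: centre of its underside, on the table; z up. Its x axis runs parallel to both hinges, its y axis points to the lid's hinge side (the robot's left, turned by up to 60 degrees either way). A partition along x, at y = +15 to +21 mm, top 49 mm above the table, splits it into the flap's compartment (-y) and an open bay (+y).
- flap (a joint): hinge of the inner flap, a plywood board 146 (along x) x 100 x 6 mm. 0 = folded flat inside the case over its compartment, resting on the partition, its upper face 56 mm above the table (14 mm below the rim); it grows as the flap rises, 1.57 = upright, stop at 1.7. It starts about upright, at 1.4 to 1.65. To fold it down its free edge goes over towards the case's +y side. The hinge is stiff (0.07 N m): it stays where it is left and does not drop by itself.
- flap_hinge (a point): middle of the flap's hinge line, at case (0, -80, 50) mm; the flap board reaches 100 mm from here, and when flat its upper face lies 6 mm above this line. When upright that face looks to the case's -y side (outwards) and is the one to push.
- flap_edge (a point): middle of the flap's free edge, on the face that is uppermost when it lies flat and outward when upright
- lid (a joint): hinge of the case's lid, a plywood board 170 (along x) x 200 x 8 mm. 0 = fully shut on the case's rim; it grows as the lid opens, 1.57 = upright, stop at 1.95. It starts open at 1.5 to 1.7. It shuts towards the case's -y side. The hinge is stiff (0.37 N m): the lid stays where it is left, does not fall, and must be pushed all the way down.
- lid_hinge (a point): middle of the lid's hinge line, at case (0, +100, 70.5) mm; the lid reaches 200 mm from here, and when shut its upper (outer) face lies 8 mm above this line. When upright the outer face looks to the case's +y side and is the one to push.
- lid_edge (a point): middle of the lid's free edge, on its outer face (uppermost when shut)
- tin: small round metal tin, 40 mm diameter, 45 mm high, standing in the case's open bay; origin: centre of its underside; z up. Leave it where it is.
- dring: steel ring, 36 mm outer diameter, 6 mm thick, lying in the case's open bay; origin: centre of its underside. Leave it where it is.
- glue: white glue bottle, 44 mm diameter, 100 mm high, standing on the table just beyond the case; origin: centre of its underside; z up. Leave it where it is.
- awl: wooden-handled awl, about 140 mm long, lying on the table beyond the case; origin under its middle; x along it. Leave it where it is.
- panel: plywood bag side with round ends, 240 x 90 x 9 mm, lying on the table to the right; origin: centre of its underside; x along its length. Leave it where it is.
- slat: plywood slat, 220 x 30 x 9 mm, lying on the table to the left; origin: centre of its underside; x along its length. Leave it where it is.
- mallet: hammer with a wooden handle, 220 mm long, lying on the table to the left; origin under its middle; x along it. Leave it where it is.
- jar: glass jar with metal lid, 64 mm diameter, 75 mm high, standing on the table beyond the case; origin: centre of its underside; z up. Leave it where it is.

How it is judged:
On the way, in this order (a step that is already met when the one before it is completed fails the run):
1. the flap lies flat in the case while the lid still stands open (value of joint flap below 0.06 rad and value of joint lid above 1 rad), for 0.2 s.
2. the lid is shut over the flap (value of joint lid below 0.04 rad and value of joint flap below 0.06 rad), for 0.2 s.
At the end, for the whole second after the job is handed in: The flap lies flat (within 0.06 rad, 6 mm at its edge), the lid is fully shut over it (within 0.04 rad, 8 mm at its edge), and every loose thing is within 20 mm of where it started (all of step 2); the robot touches nothing.
It fails at once if the lid is swung over (below 1.0 rad) while the flap is not yet down (value of joint lid below 1 rad and value of joint flap above 0.15 rad).
It fails at once if one of the loose things is lifted, carried or pushed more than 20 mm (distance of any of tin, dring, glue, awl, panel, slat, mallet, jar from where it was at the start of the episode above 0.02 m).
It also fails if it takes over 62 s, if anything falls off the work surface, if the arm or the gripper's body presses on something with over 40 N, if the wrist force passes 120 N, or if a joint passes its speed limit or range.

## Working session

There is one attempt and no reset: what is moved stays moved. The work goes in short steps, Python scripts to look and compute and a tool call to move; the robot and the scene stay as the last step left them, time stands still between calls to the robot, and variables do not carry over. Pictures are saved under pics/ and viewed, about 8 in all and at most 12, crops included, and the job is handed in when it is done.

Besides the shell and the picture viewer there is one more tool, called after "Emit:" by a JSON object that holds its "api" and its "payload", one argument or row to a line. send_rows: Moves the arm, as the interface text tells. Its arguments: {"type":"object","properties":{"plan":{"type":"array","items":{"type":"object","properties":{"linear":{"type":"array","items":{"type":"number"}},"delta_rot":{"type":"array","items":{"type":"number"}},"fingers":{"type":"number"}}}},"force":{"type":"number"}},"required":["plan"]}

```bash
mkdir -p pics; python3 - <<'E'
from rig import manip
import cv2,numpy as np
for c in ("scene","side"):
    im=manip.get_image(c); cv2.imwrite(f"pics/{c}0.png",cv2.cvtColor(im,cv2.COLOR_RGB2BGR))
    i=manip.camera_info(c); print(c,np.round(i["K"],1).tolist(),np.round(i["dist"],3),np.round(i["rvec"],4),np.round(i["tvec"],4))
    for t in ("case","flap","lid","flap_edge","lid_edge","flap_hinge","lid_hinge","glue","jar","tin"):
        print(t,[(round(d["p"],2),np.round(d["extent"]).tolist()) for d in manip.find_in(t,c)[:2]])
print(manip.get_state())
E
```

```text
scene [[434.4, 0.0, 283.0], [0.0, 434.4, 213.3], [0.0, 0.0, 1.0]] [-0.092  0.     0.     0.     0.   ] [ 2.2279  0.8296 -0.3245] [-0.4153 -0.2226  1.6073]
case [(0.68, [203.0, 144.0, 304.0, 279.0])]
flap [(0.89, [212.0, 219.0, 250.0, 264.0])]
lid [(0.59, [251.0, 146.0, 307.0, 224.0])]
flap_edge [(0.56, [208.0, 216.0, 251.0, 265.0])]
lid_edge [(0.81, [255.0, 146.0, 304.0, 224.0])]
flap_hinge [(0.94, [211.0, 220.0, 252.0, 264.0])]
lid_hinge [(0.71, [253.0, 142.0, 306.0, 227.0])]
glue [(0.57, [296.0, 228.0, 310.0, 258.0]), (0.19, [210.0, 217.0, 254.0, 263.0])]
jar []
tin [(0.7, [249.0, 212.0, 262.0, 236.0])]
side [[509.6, 0.0, 285.7], [0.0, 509.6, 200.6], [0.0, 0.0, 1.0]] [-0.041  0.     0.     0.     0.   ] [ 2.0839  0.9278 -0.4718] [-0.3454 -0.1948  1.744 ]
case [(0.75, [200.0, 125.0, 307.0, 277.0])]
flap [(0.95, [205.0, 196.0, 243.0, 255.0])]
lid [(0.71, [259.0, 129.0, 308.0, 220.0]), (0.33, [244.0, 264.0, 291.0, 293.0])]
flap_edge [(0.81, [205.0, 197.0, 243.0, 255.0])]
lid_edge [(0.79, [257.0, 127.0, 311.0, 218.0])]
flap_hinge [(0.76, [205.0, 198.0, 244.0, 250.0]), (0.62, [116.0, 28
[... 267 characters left out ...]
26.0])]
{'clock': 1.1, 'qpos': array([-1.26497752e+00,  2.75897920e-01,  1.50490922e+00, -1.05707731e-05,
        1.36069951e+00, -1.20992652e-01]), 'qd': array([ 1.62168371e-03, -5.14462328e-05,  1.37036102e-04,  2.06625168e-04,
        1.15264538e-04,  7.63538046e-04]), 'effort': array([ 5.93918576e-04, -4.16671085e+01, -2.46100062e+01, -7.80632399e-05,
        1.38232945e-04, -6.44607525e-06]), 'position': array([ 0.23803646, -0.52344343,  0.25632552]), 'ee_rot': array([ 3.14478449e-05,  8.40824719e-01, -5.41307483e-01,  2.97806214e-05]), 'contact_force': array([-0.60878868,  0.49314647,  0.66751839]), 'moment': array([-0.02990426,  0.01000253,  0.02881736]), 'width': 0.08537688402528856}
```

View pics/scene0.png

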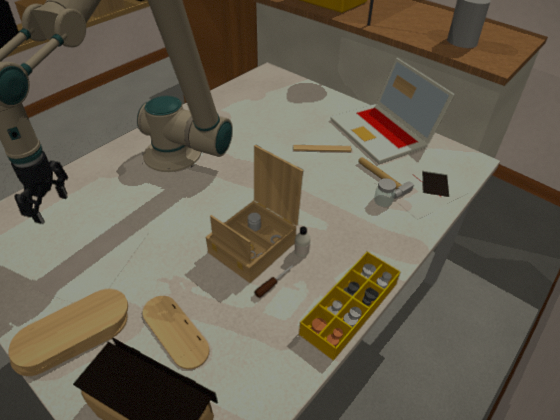

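View pics/side0.png

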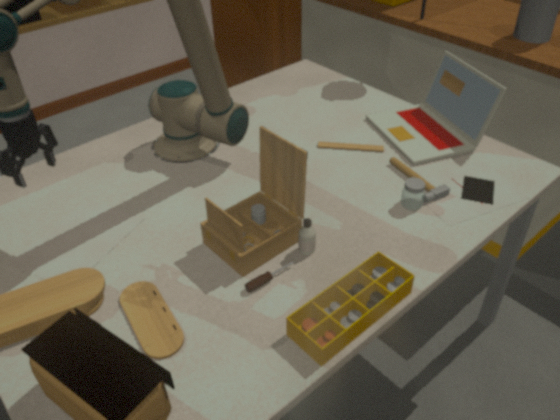

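The scene picture shows the case at about (203–304, 144–279), with the lid upright at its +y side, the flap at (212–250, 219–264) and the glue bottle at (303, 243). The side picture agrees. I'll enlarge both to mark corners.

```bash
python3 - <<'E'
import cv2,numpy as np
a=cv2.imread("pics/scene0.png")[140:285,195:320]; b=cv2.imread("pics/side0.png")[120:275,195:320]
f=lambda x:cv2.resize(x,None,fx=3.2,fy=3.84 if 0 else 3.2,interpolation=cv2.INTER_CUBIC)
A,B=f(a),f(b); H=max(A.shape[0],B.shape[0]); p=lambda x:cv2.copyMakeBorder(x,0,H-x.shape[0],0,0,cv2.BORDER_CONSTANT)
o=np.hstack([p(A),p(B)]); cv2.imwrite("pics/crop0.png",o); print(o.shape)
E
```

```text
(496, 800, 3)
```

View pics/crop0.png

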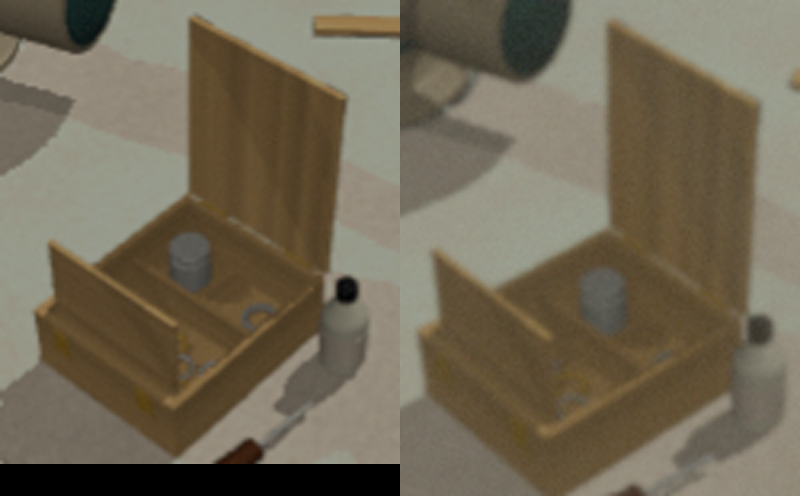

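```bash
cat > h.py <<'E'
import cv2,numpy as np
from rig import manip
from scipy.spatial.transform import Rotation as R
def proj(c,P):
    i=manip.camera_info(c); return cv2.projectPoints(np.asarray(P,float).reshape(-1,3),i["rvec"],i["tvec"],np.asarray(i["K"]),np.asarray(i["dist"]))[0][:,0]
def lidp(x,t,r=.2,o=.008): return [x,.1-r*np.cos(t)+o*np.sin(t),.0705+r*np.sin(t)+o*np.cos(t)]
def flapp(x,t,r=.1,o=.006): return [x,-.08+r*np.cos(t)-o*np.sin(t),.05+r*np.sin(t)+o*np.cos(t)]
def world(P,c): # c=x,y,yaw
    s,k=np.sin(c[2]),np.cos(c[2]); P=np.atleast_2d(P); return P@np.array([[k,s,0],[-s,k,0],[0,0,1]])+[c[0],c[1],0]
def onplane(c,uv,z):
    i=manip.camera_info(c);n=cv2.undistortPoints(np.array([[uv]],float),np.asarray(i["K"]),np.asarray(i["dist"]))[0,0]
    M=cv2.Rodrigues(np.asarray(i["rvec"]))[0];o=-M.T@i["tvec"];d=M.T@[n[0],n[1],1];return o+d*(z-o[2])/d[2]
E
python3 - <<'E'
from h import *
from scipy.optimize import least_squares
def pts(p):
    t,f=p[3],p[4]
    return world([[-.085,-.1,.07],[.085,-.1,.07],[.085,.1,.07],[-.085,.1,.07],[.085,-.1,0],[-.085,-.1,0],lidp(-.085,t,.2,.004),lidp(.085,t,.2,.004),flapp(-.073,f,.1,.003),flapp(.073,f,.1,.003)],p)
ob={"scene":np.array([[38,310],[172,405],[323,278],[190,198],[178,456],[43,362],[193,17],[346,97],[52,243],[178,325]])/3.2+[195,140],
"side":(np.array([[420,325],[542,436],[738,318],[610,232],[553,496],[428,370],[611,22],[758,103],[434,252],[552,338]])-[400,0])/3.2+[195,120]}
cs=dict()
def f(p): return np.r_[tuple((proj(c,pts(p))-o).ravel() for c,o in ob.items())]
r=least_squares(f,[.5,0,0,1.6,1.5],loss="soft_l1"); print(np.round(r.x,4)); print(np.round(f(r.x).reshape(2,10,2),1).tolist())
np.save("fit.npy",r.x)
for n,c,uv in (("glue","scene",(302,257)),("glue","side",(308,253)),("jar","side",(412,210)),("jar","scene",(386,203))): print(n,onplane(c,uv,0))
for n in("mallet","slat","awl"):
  for d in manip.find_in(n,"scene")[:2]:
    e=d["extent"];print(n,round(d["p"],2),[np.round(onplane("scene",q,0),3)[:2].tolist() for q in((e[0],e[1]),(e[2],e[3]))])
E
```

```text
[ 5.4220e-01 -1.3410e-01  3.0000e-04  1.6138e+00  1.5487e+00]
[[[-1.2, -0.6], [0.6, 1.2], [1.1, -0.3], [-0.2, -1.9], [-0.3, 1.0], [-0.1, -0.9], [-0.3, -0.5], [-0.0, 0.3], [-0.5, -1.3], [-0.8, -0.1]], [[-0.7, 0.9], [1.6, 0.7], [2.0, 0.5], [0.1, -1.9], [0.2, 2.3], [0.0, 6.9], [-0.1, -1.1], [0.0, 0.2], [0.3, -1.9], [-0.6, -0.2]]]
glue [ 6.75399763e-01 -6.63663909e-02  1.11022302e-16]
glue [ 0.67295994 -0.05763523  0.        ]
jar [7.46241938e-01 2.79857132e-01 1.11022302e-16]
jar [0.7416535  0.29746519 0.        ]
mallet 0.9 [[0.549, 0.429], [0.804, 0.381]]
slat 0.91 [[0.303, 0.342], [0.504, 0.445]]
awl 0.66 [[0.589, -0.182], [0.744, -0.188]]
```

Emit:
{"api": "send_rows", "payload": {
  "plan": [
    {"delta_rot": [0,0,-6.6],"linear": [0,0,0],"fingers": 0},
    {"delta_rot": [0,0,-6.6],"linear": [0,0,0],"fingers": 0},
    {"delta_rot": [0,0,-6.6],"linear": [0,0,0],"fingers": 0},
    {"delta_rot": [0,0,-6.6],"linear": [0,0,0],"fingers": 0},
    {"delta_rot": [0,0,-6.6],"linear": [0,0,0],"fingers": 0},
    {"delta_rot": [0,0,-6.6],"linear": [0,0,0],"fingers": 0},
    {"delta_rot": [0,0,-6.6],"linear": [0,0,0],"fingers": 0},
    {"delta_rot": [0,0,-6.6],"linear": [0,0,0],"fingers": 0},
    {"delta_rot": [0,0,-6.6],"linear": [0,0,0],"fingers": 0},
    {"delta_rot": [0,0,-6.2],"linear": [0,0,0],"fingers": 0},
    {"delta_rot": [0,0,0],"linear": [0,0,0],"fingers": 0}
  ]
}}

```text
clock: 2.17
position: [0.238, -0.5235, 0.2563]
ee_rot: [0.0, 1.0, 0.029, -0.0]
contact_force: [0.2, -0.4, 0.2]
width: 0.0001
```

Emit:
{"api": "send_rows", "payload": {
  "plan": [
    {"delta_rot": [0,0,3.3],"linear": [0,0,0],"fingers": 0},
    {"delta_rot": [0,0,0],"linear": [0.03,-0.026,0],"fingers": 0},
    {"delta_rot": [0,0,0],"linear": [0.03,-0.026,0],"fingers": 0},
    {"delta_rot": [0,0,0],"linear": [0.03,-0.026,0],"fingers": 0},
    {"delta_rot": [0,0,0],"linear": [0.03,-0.026,0],"fingers": 0},
    {"delta_rot": [0,0,0],"linear": [0.03,-0.026,0],"fingers": 0},
    {"delta_rot": [0,0,0],"linear": [0.03,-0.026,0],"fingers": 0},
    {"delta_rot": [0,0,0],"linear": [0.03,-0.026,0],"fingers": 0},
    {"delta_rot": [0,0,0],"linear": [0.03,-0.026,0],"fingers": 0},
    {"delta_rot": [0,0,0],"linear": [0.03,-0.024,0],"fingers": 0}
  ]
}}

```text
clock: 3.0
position: [0.5176, -0.2962, 0.255]
ee_rot: [0.003, 1.0, -0.025, -0.001]
contact_force: [-0.2, -0.2, -0.5]
width: 0.0001
```

Emit:
{"api": "send_rows", "payload": {
  "plan": [
    {"delta_rot": [0,0,-2.8],"linear": [0.02,-0.02,0],"fingers": 0},
    {"delta_rot": [0,0,0],"linear": [0,0,0.03],"fingers": 0},
    {"delta_rot": [0,0,0],"linear": [0,0,0.03],"fingers": 0},
    {"delta_rot": [0,0,0],"linear": [0,0,0.03],"fingers": 0},
    {"delta_rot": [0,0,0],"linear": [0,0,0],"fingers": 0},
    {"delta_rot": [0,0,0],"linear": [0,0,0],"fingers": 0}
  ]
}}

```text
clock: 3.5
position: [0.5509, -0.2692, 0.1645]
ee_rot: [0.004, 1.0, -0.001, 0.005]
contact_force: [0.9, -0.1, 1.0]
width: 0.0
```

```bash
python3 - <<'E'
from h import *
s=manip.get_state();print(s["position"],s["ee_rot"],s["clock"])
I=[]
for c,b in (("scene",(195,60)),("side",(195,50))):
    im=cv2.cvtColor(manip.get_image(c),cv2.COLOR_RGB2BGR)[b[1]:b[1]+225,b[0]:b[0]+140]; I.append(cv2.resize(im,None,fx=2.66,fy=2.66,interpolation=cv2.INTER_CUBIC))
cv2.imwrite("pics/v1.png",np.hstack(I))
E
```

```text
[ 0.55086376 -0.26919001  0.16447114] [ 0.00397289  0.99997969 -0.00144744  0.0047693 ] 3.5
```

View pics/v1.png

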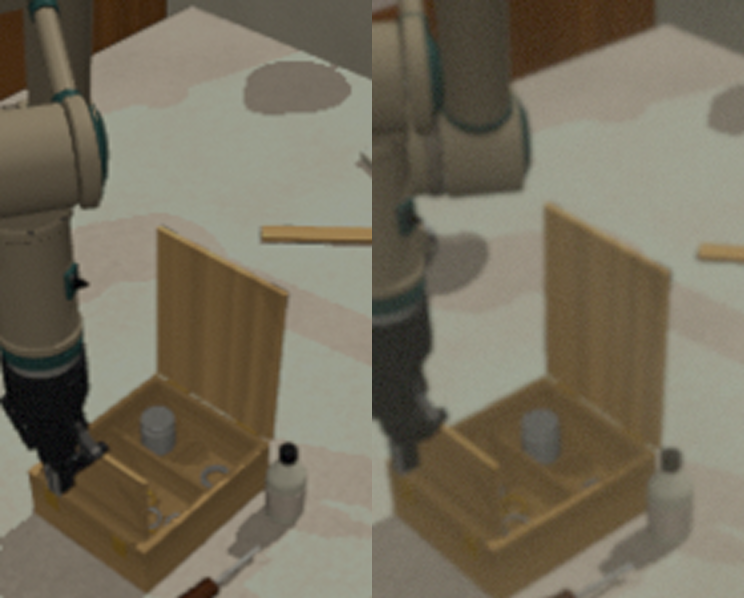

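Emit:
{"api": "send_rows", "payload": {
  "plan": [
    {"delta_rot": [0,0,0],"linear": [-0.004,-0.012,0.003],"fingers": 0},
    {"delta_rot": [0,0,0],"linear": [-0.003,-0.012,0.003],"fingers": 0},
    {"delta_rot": [0,0,0],"linear": [0,-0.012,0.003],"fingers": 0},
    {"delta_rot": [0,0,0],"linear": [0,-0.012,0.001],"fingers": 0},
    {"delta_rot": [0,0,0],"linear": [0,-0.012,0.001],"fingers": 0},
    {"delta_rot": [0,0,0],"linear": [0,-0.008,0.001],"fingers": 0},
    {"delta_rot": [0,0,0],"linear": [0,0,0],"fingers": 0}
  ]
}}

```text
clock: 4.18
position: [0.5454, -0.1973, 0.1589]
ee_rot: [0.008, 1.0, -0.003, 0.011]
contact_force: [-0.2, -0.9, 0.3]
width: 0.0001
```

Emit:
{"api": "send_rows", "payload": {
  "plan": [
    {"delta_rot": [0.9,-1.3,0],"linear": [0,-0.008,0.008],"fingers": 0},
    {"delta_rot": [0,0,0],"linear": [0,-0.008,0.009],"fingers": 0},
    {"delta_rot": [0,0,0],"linear": [0,-0.008,0.008],"fingers": 0},
    {"delta_rot": [0,0,0],"linear": [0,-0.007,0.008],"fingers": 0},
    {"delta_rot": [0,0,0],"linear": [0,0,0],"fingers": 0}
  ]
}}

```text
clock: 4.6
position: [0.5466, -0.1628, 0.123]
ee_rot: [-0.001, 1.0, -0.003, -0.001]
contact_force: [-1.1, -0.1, -0.3]
width: -0.0001
```

Emit:
{"api": "send_rows", "payload": {
  "plan": [
    {"delta_rot": [0,0,0],"linear": [0,-0.006,0.01],"fingers": 0},
    {"delta_rot": [0,0,0],"linear": [0,-0.005,0.01],"fingers": 0},
    {"delta_rot": [0,0,0],"linear": [0,-0.003,0.01],"fingers": 0},
    {"delta_rot": [0,0,0],"linear": [0,0,0.006],"fingers": 0},
    {"delta_rot": [0,0,0],"linear": [0,0,0],"fingers": 0}
  ]
}}

```text
clock: 5.02
position: [0.5462, -0.1474, 0.0827]
ee_rot: [-0.001, 1.0, -0.003, -0.002]
contact_force: [-0.1, -0.5, 0.9]
width: 0.0003
```

```bash
python3 - <<'E'
from h import *
s=manip.get_state();print(s["position"],s["contact_force"],s["clock"])
I=[]
for c,b in (("scene",(195,60)),("side",(195,50))):
    im=cv2.cvtColor(manip.get_image(c),cv2.COLOR_RGB2BGR)[b[1]:b[1]+225,b[0]:b[0]+140]; I.append(cv2.resize(im,None,fx=2.66,fy=2.66,interpolation=cv2.INTER_CUBIC))
cv2.imwrite("pics/v2.png",np.hstack(I))
E
```

```text
[ 0.54620548 -0.14741498  0.08274553] [-0.09458161 -0.45030489  0.88488468] 5.0167
```

View pics/v2.png

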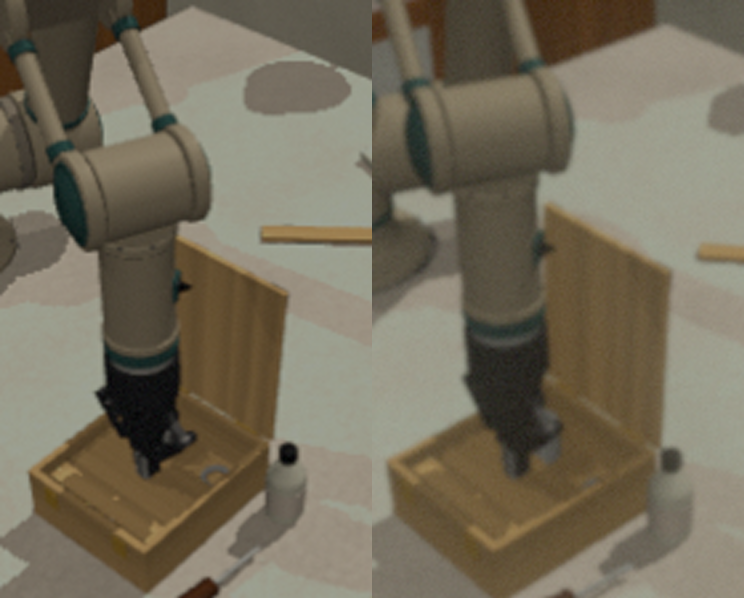

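The flap now lies almost flat under the fingertips, at about (145, 465) in the left crop; the tin and ring haven't moved and the lid is still upright. I'll press down until the force rises.

Emit:
{"api": "send_rows", "payload": {
  "plan": [
    {"delta_rot": [0,0,0],"linear": [0,0,0.003],"fingers": 0},
    {"delta_rot": [0,0,0],"linear": [0,0,0.003],"fingers": 0},
    {"delta_rot": [0,0,0],"linear": [0,0,0.003],"fingers": 0}
  ]
}}

```text
clock: 5.37
position: [0.5476, -0.1484, 0.0807]
ee_rot: [-0.001, 1.0, -0.003, -0.0]
contact_force: [-6.5, 3.7, 24.5]
width: -0.0002
```

Emit:
{"api": "send_rows", "payload": {
  "plan": [
    {"delta_rot": [0,0,0],"linear": [0,0,-0.01],"fingers": 0},
    {"delta_rot": [0,0,0],"linear": [0,0,-0.03],"fingers": 0},
    {"delta_rot": [0,0,0],"linear": [0,0,-0.04],"fingers": 0},
    {"delta_rot": [0,0,0],"linear": [0,0,-0.04],"fingers": 0},
    {"delta_rot": [0,0,0],"linear": [0,0,-0.04],"fingers": 0},
    {"delta_rot": [0,0,0],"linear": [0,0,-0.04],"fingers": 0},
    {"delta_rot": [0,0,0],"linear": [0,0,-0.04],"fingers": 0},
    {"delta_rot": [0,0,0],"linear": [0,0,-0.03],"fingers": 0},
    {"delta_rot": [0,0,0],"linear": [0,0,0],"fingers": 0}
  ]
}}

```text
clock: 6.12
position: [0.546, -0.1507, 0.3665]
ee_rot: [0.001, 1.0, -0.005, 0.002]
contact_force: [-0.3, -0.4, 0.8]
width: -0.0
```

```bash
python3 - <<'E'
from h import *
from scipy.optimize import least_squares
s=manip.get_state();print(s["position"],s["contact_force"],s["clock"])
I=[]
fit=np.load("fit.npy")
for c,b in (("scene",(195,60)),("side",(195,50))):
    im=cv2.cvtColor(manip.get_image(c),cv2.COLOR_RGB2BGR)[b[1]:b[1]+225,b[0]:b[0]+140]; im=cv2.resize(im,None,fx=2.66,fy=2.66,interpolation=cv2.INTER_CUBIC)
    for f in (0,.15):
        q=(proj(c,world([flapp(-.073,f),flapp(.073,f)],fit))-b)*2.66
        cv2.polylines(im,[q.astype(int)],False,(0,255,0) if f==0 else (0,0,255),1)
    I.append(im)
cv2.imwrite("pics/v3.png",np.hstack(I))
E
```

```text
[ 0.54601372 -0.15065474  0.36650319] [-0.27090843 -0.42217837  0.78932889] 6.1167
```

View pics/v3.png

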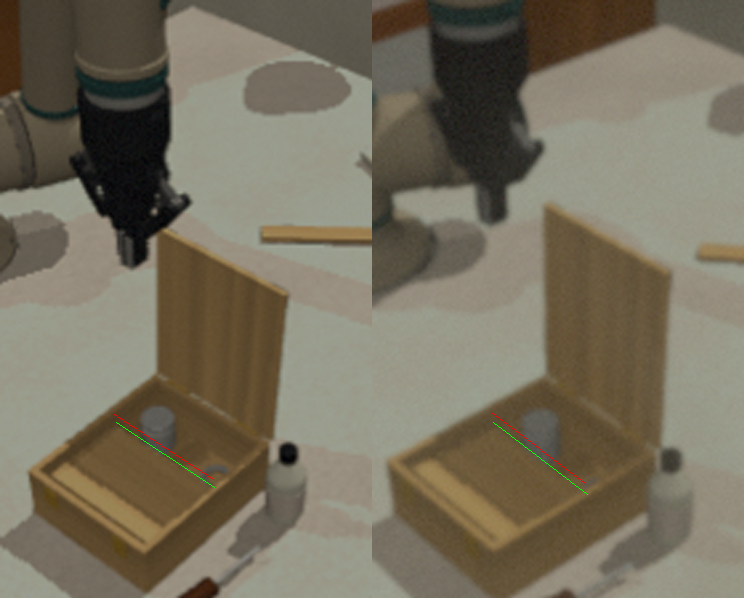

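The flap edge lies on the predicted flat line in both crops, and the lid still stands. Next I'll cross over the lid to its outer side.

Emit:
{"api": "send_rows", "payload": {
  "plan": [
    {"delta_rot": [0,0,0],"linear": [0,-0.03,0],"fingers": 0},
    {"delta_rot": [0,0,0],"linear": [0,-0.035,0],"fingers": 0},
    {"delta_rot": [0,0,0],"linear": [0,-0.035,0],"fingers": 0},
    {"delta_rot": [0,0,0],"linear": [0,-0.035,0],"fingers": 0},
    {"delta_rot": [0,0,0],"linear": [0,-0.035,0],"fingers": 0},
    {"delta_rot": [0,0,0],"linear": [0,-0.02,0],"fingers": 0},
    {"delta_rot": [0,0,0],"linear": [0,0,0.02],"fingers": 0},
    {"delta_rot": [0,0,0],"linear": [0,0,0.035],"fingers": 0},
    {"delta_rot": [0,0,0],"linear": [0,0,0.03],"fingers": 0},
    {"delta_rot": [0,0,0],"linear": [0,0,0],"fingers": 0}
  ]
}}

```text
clock: 7.05
position: [0.5373, 0.0481, 0.2544]
ee_rot: [-0.003, 1.0, -0.007, -0.017]
contact_force: [-0.9, 0.5, -0.6]
width: -0.0001
```

Emit:
{"api": "send_rows", "payload": {
  "plan": [
    {"delta_rot": [-0.3,1.9,-0.8],"linear": [0,0.01,-0.004],"fingers": 0},
    {"delta_rot": [0,0,0],"linear": [0,0.015,-0.003],"fingers": 0},
    {"delta_rot": [0,0,0],"linear": [0,0.015,0],"fingers": 0},
    {"delta_rot": [0,0,0],"linear": [0,0.015,0],"fingers": 0},
    {"delta_rot": [0,0,0],"linear": [0,0.015,0],"fingers": 0},
    {"delta_rot": [0,0,0],"linear": [0,0.015,0],"fingers": 0},
    {"delta_rot": [0,0,0],"linear": [0,0,0],"fingers": 0}
  ]
}}

```text
clock: 7.63
position: [0.5328, -0.0381, 0.2559]
ee_rot: [-0.003, 1.0, 0.001, -0.009]
contact_force: [-0.6, 0.3, -0.1]
width: -0.0005
```

Emit:
{"api": "send_rows", "payload": {
  "plan": [
    {"delta_rot": [-0.3,1.0,0],"linear": [0.003,0.015,0.001],"fingers": 0},
    {"delta_rot": [0,0,0],"linear": [0.003,0.015,0.002],"fingers": 0},
    {"delta_rot": [0,0,0],"linear": [0,0.015,0.005],"fingers": 0},
    {"delta_rot": [0,0,0],"linear": [0,0.012,0.005],"fingers": 0},
    {"delta_rot": [0,0,0],"linear": [0,0,0],"fingers": 0}
  ]
}}

```text
clock: 8.05
position: [0.5372, -0.0931, 0.2426]
ee_rot: [-0.005, 1.0, -0.0, -0.002]
contact_force: [-0.6, 0.6, -0.6]
width: -0.0003
```

```bash
python3 - <<'E'
from h import *
s=manip.get_state();print(s["position"],s["contact_force"],s["clock"])
I=[]
for c,b in (("scene",(195,60)),("side",(195,50))):
    im=cv2.cvtColor(manip.get_image(c),cv2.COLOR_RGB2BGR)[b[1]:b[1]+225,b[0]:b[0]+140]; I.append(cv2.resize(im,None,fx=2.66,fy=2.66,interpolation=cv2.INTER_CUBIC))
cv2.imwrite("pics/v4.png",np.hstack(I))
E
```

```text
[ 0.53721209 -0.09310004  0.2425859 ] [-0.57256303  0.61235198 -0.55091148] 8.05
```

View pics/v4.png

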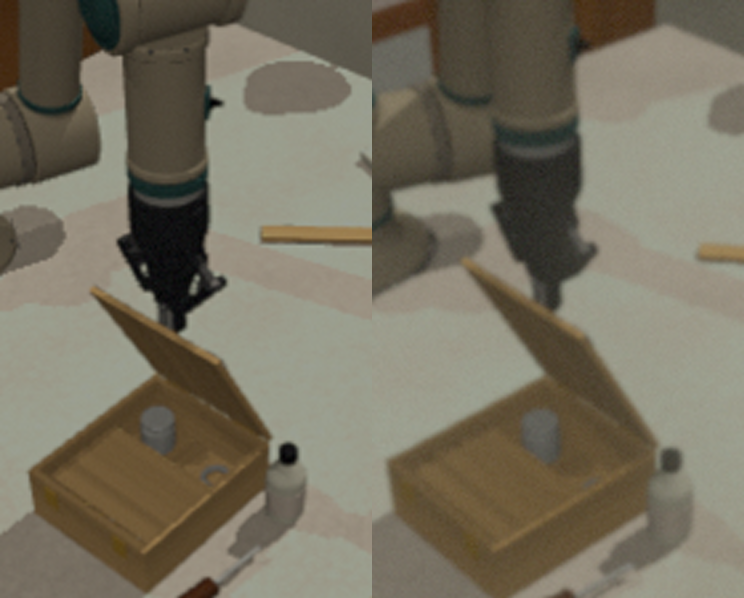

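The lid is swinging over properly (now near 1 rad), with the flap flat and the glue bottle where it was.

Emit:
{"api": "send_rows", "payload": {
  "plan": [
    {"delta_rot": [-0.5,0,0],"linear": [0,0.012,0.006],"fingers": 0},
    {"delta_rot": [0,0,0],"linear": [0,0.012,0.009],"fingers": 0},
    {"delta_rot": [0,0,0],"linear": [0,0.011,0.009],"fingers": 0},
    {"delta_rot": [0,0,0],"linear": [0,0.01,0.011],"fingers": 0},
    {"delta_rot": [0,0,0],"linear": [0,0.008,0.012],"fingers": 0},
    {"delta_rot": [0,0,0],"linear": [0,0.007,0.012],"fingers": 0},
    {"delta_rot": [0,0,0],"linear": [0,0.004,0.008],"fingers": 0},
    {"delta_rot": [0,0,0],"linear": [0,0,0],"fingers": 0}
  ]
}}

```text
clock: 8.82
position: [0.5378, -0.1615, 0.1713]
ee_rot: [0.001, 1.0, 0.002, -0.0]
contact_force: [0.9, 0.9, 0.8]
width: 0.0
```

Emit:
{"api": "send_rows", "payload": {
  "plan": [
    {"delta_rot": [0,0,0],"linear": [0,0.006,0.012],"fingers": 0},
    {"delta_rot": [0,0,0],"linear": [0,0.005,0.012],"fingers": 0},
    {"delta_rot": [0,0,0],"linear": [0,0.004,0.012],"fingers": 0},
    {"delta_rot": [0,0,0],"linear": [0,0.003,0.012],"fingers": 0},
    {"delta_rot": [0,0,0],"linear": [0,0,0.006],"fingers": 0},
    {"delta_rot": [0,0,0],"linear": [0,0,0.002],"fingers": 0},
    {"delta_rot": [0,0,0],"linear": [0,0,0],"fingers": 0}
  ]
}}

```text
clock: 9.4
position: [0.5376, -0.1805, 0.1127]
ee_rot: [0.0, 1.0, 0.001, -0.001]
contact_force: [0.9, -0.2, -0.3]
width: -0.0001
```

Emit:
{"api": "send_rows", "payload": {
  "plan": [
    {"delta_rot": [0,0,0],"linear": [0,0,0.004],"fingers": 0},
    {"delta_rot": [0,0,0],"linear": [0,0,0.003],"fingers": 0},
    {"delta_rot": [0,0,0],"linear": [0,0,0.003],"fingers": 0}
  ]
}}

```text
clock: 9.65
position: [0.5383, -0.1807, 0.104]
ee_rot: [0.001, 1.0, 0.002, 0.0]
contact_force: [-0.1, 0.2, 1.1]
width: 0.0002
```

Emit:
{"api": "send_rows", "payload": {
  "plan": [
    {"delta_rot": [0,0,0],"linear": [0,0,0.003],"fingers": 0},
    {"delta_rot": [0,0,0],"linear": [0,0,0.003],"fingers": 0}
  ]
}}

```text
clock: 9.82
position: [0.5384, -0.1807, 0.1033]
ee_rot: [0.002, 1.0, 0.002, 0.001]
contact_force: [-6.7, 3.1, 25.2]
width: 0.0
```

Emit:
{"api": "send_rows", "payload": {
  "plan": [
    {"delta_rot": [0,0,0],"linear": [0,0,-0.01],"fingers": 0},
    {"delta_rot": [0,0,0],"linear": [0,0,-0.03],"fingers": 0},
    {"delta_rot": [0,0,0],"linear": [0,0,-0.04],"fingers": 0},
    {"delta_rot": [0,0,0],"linear": [0,0,-0.04],"fingers": 0},
    {"delta_rot": [0,0,0],"linear": [0,0,-0.04],"fingers": 0},
    {"delta_rot": [0,0,0],"linear": [0,0,-0.03],"fingers": 0},
    {"delta_rot": [0,0,0],"linear": [0,0,0],"fingers": 0},
    {"delta_rot": [0,0,0],"linear": [0,0,0],"fingers": 0}
  ]
}}

```text
clock: 10.48
position: [0.5369, -0.1776, 0.303]
ee_rot: [0.001, 1.0, 0.003, 0.001]
contact_force: [0.7, 0.4, -0.7]
width: 0.0002
```

```bash
python3 - <<'E'
from h import *
s=manip.get_state();print(s["position"],s["contact_force"],s["clock"])
I=[];fit=np.load("fit.npy")
for c,b in (("scene",(195,60)),("side",(195,50))):
    im=cv2.cvtColor(manip.get_image(c),cv2.COLOR_RGB2BGR)[b[1]:b[1]+225,b[0]:b[0]+140]; im=cv2.resize(im,None,fx=2.66,fy=2.66,interpolation=cv2.INTER_CUBIC)
    for f in (0,.06):
        q=(proj(c,world([lidp(-.085,f),lidp(.085,f)],fit))-b)*2.66
        cv2.polylines(im,[q.astype(int)],False,(0,255,0) if f==0 else (0,0,255),1)
    I.append(im)
cv2.imwrite("pics/v5.png",np.hstack(I))
E
```

```text
[ 0.53689225 -0.17759737  0.30297576] [ 0.72819084  0.36049866 -0.73076948] 10.4833
```

View pics/v5.png

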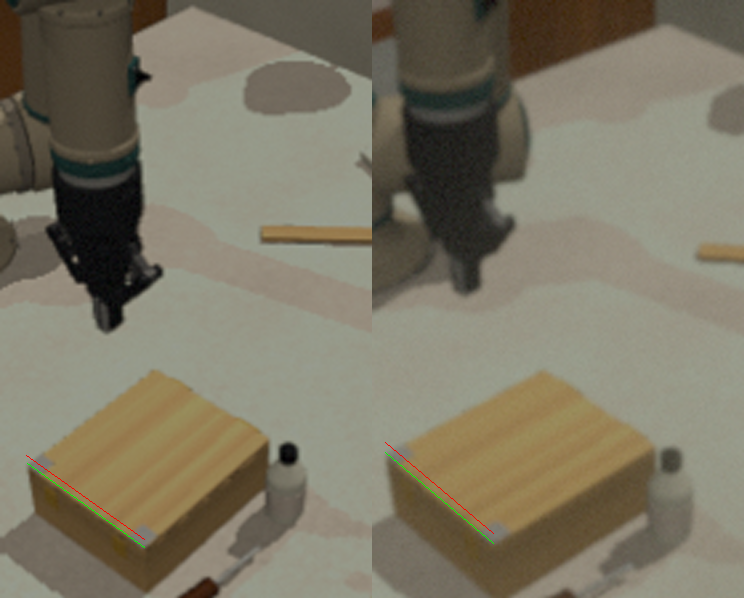

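The lid edge lies on the predicted shut line at (30–145, 465–545). The glue bottle and awl are where they started, and the arm is clear.

```bash
python3 -c "
from rig import manip
print(manip.sign_off())"
```

```text
the job is handed in; nothing more can be done
None
```

The case is shut and handed in at about 10.5 s on the robot's clock. With the fingers closed I pushed the flap flat while the lid stood open. I then crossed over the lid, pushed it fully shut from its outer side, and backed the arm off.

- **Flap:** pressing it down stopped at about 24 N with the fingertips at 55.7 mm, against 56 mm for a flat flap. With the arm lifted, pictures from both cameras showed its edge on the predicted flat line. I could not check it again once the lid covered it.
- **Lid:** pressing it down stopped at about 25 N with the fingertips at 78.3 mm, against 78.5 mm for a shut lid. The last picture showed its edge on the predicted shut line.
- **Loose things:** nothing looked moved. The tin and ring stayed put for as long as they were visible, and the glue bottle and awl in the last picture were in their starting places. I did not look again at the panel, mallet and jar, which were away from the tool's path; the slat was only partly in the close-up pictures.
- **At hand-in:** the arm was about 20 cm above the case with no contact force beyond sensor noise. No check failed or disagreed.

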